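# Load a sample jar into the pedal-hood incubator

## Task

Load the sample jar that stands on the worktop into the small dry-block incubator, working its clear hood by the pedal alone so that the gloved hand never touches the hood. Press the pedal down to its stop, swing it to the right and ease it up into the holding notch so the hood stays open by itself; then stand the jar upright and fully home in the free well. Last, press the pedal out of the notch and ease it all the way back up so that the hood comes down softly and shut, without a slam; press firmly but never lean on the pedal (stay under 25 N), and do not disturb the other jars or the things lying about.

Things in the scene. Friction and masses are not known exactly. Their poses are not given: they have to be found in the camera images.
- incubator: Dry-block incubator, fixed: white housing 150 (x) by 210 (y) by 72 mm high; its aluminium block (top 71 mm up) has three wells in a row along y, 60 mm apart, under a clear hood. Origin: centre of the underside, on the worktop; x points to its back, y to its left, z up. The pedal lever runs along its right side (y = -119 mm) to a tread ahead of the right front corner.
- pedal_pin (a point): Pin (along y) the pedal lever turns on, on the housing's right side; axes as the incubator's. The tread is 165 mm ahead of it; the front arm swings sideways on an upright pin 30 mm ahead of it. A spring and the hood's weight push the tread up with 4 to 10 N.
- gate_foot (a point): Foot of the upright steel gate plate (4 mm thick, 48 mm wide, top 90 to 102 mm up), 120 mm ahead of the pedal pin; axes as the incubator's. The pedal's square arm (8 mm) runs in its slot, shaped like a J: a long upright slot, a passage to the right at its floor, and a holding notch that goes up 2.5 mm from the passage. The plate sits up to 6 mm higher or lower on slotted screws.
- pedal (a joint): Pedal angle, rad: 0 at rest (hood shut, tread up, lever tilted up 0.26), growing as the tread goes down. Its rigid stop, the slot's floor, comes somewhere from 0.32 to 0.43 with the gate plate's setting, not measured: press slowly and feel the force climb. Only in the last 0.014 (2.3 mm of tread) above the stop can the arm pass sideways under the slot's lip. In the notch it hangs about 0.035 above the stop.
- tread_arm (a joint): Sideways swing, rad, of the pedal's front arm with the tread: 0 in the long slot, growing as the tread swings to the incubator's right (-y); 0.147 in the notch, whose far wall stops it at 0.18 (20 and 24 mm of tread). A light spring (0.5 to 1.5 N at the tread) brings it back. Once the tread has risen in the notch the arm is caught until it is pressed down to the stop again.
- hood (a joint): Opening, rad, of the clear hood (132 x 200 x 43 mm, hinged along the back of the block, 78 mm up, 60 mm behind the incubator's origin); 0 is shut. The pedal drives it by a push rod: 1.3 to 1.95 in the notch, up to 2.2 at the stop. It turns 4 to 9 times as fast as the pedal: a tread let up at 40 mm/s gives 1 to 2.1 rad/s; over 3.5 rad/s near shut is a slam.
- tread_top (a point): Middle of the top of the pedal's rubber tread: 40 mm along the lever, 54 mm across, side rims 5 mm high, 50 mm apart inside. 97 mm above the worktop at rest, 28 to 44 mm at the stop; 10 mm above the line from it to the pedal pin. x runs along the lever to the back. Push it from above with shut fingers; friction or the rims carry it sideways.
- jar: The jar to load: clear plastic sample jar with white screw cap, standing alone on the worktop to the left of the incubator; 55 mm tall, body 30 mm diameter, cap 33 mm diameter over the top 13 mm. Origin: centre of its underside, z up. About 30 g.
- free_well: Round rubber pad on the floor of the one free well (left, middle or right). Origin: centre of the well's floor, 49 mm above the worktop, z up. The well is 33 mm in diameter, 22 mm deep, slightly chamfered; a jar in it shows its upper 33 mm. Wells are 60 mm apart along the incubator's y.
- jar2: A like jar standing in one of the other wells; origin at the centre of its underside. Leave it there.
- jar3: A like jar standing in the third well; origin at the centre of its underside. Leave it there.
- timer: Bench timer, 64 x 64 x 20 mm, lying in front of the incubator. Leave it.
- petri_dish: Petri dish, 64 mm diameter, 18 mm high, to the left of the incubator. Leave it.
- tape_roll: Roll of label tape, 68 mm diameter, 19 mm high, to the right. Leave it.
Mind the look-alikes: they are no part of the job. Of the things that look like the jar, take the one that is farthest to the robot's left at the start.

How it is judged:
By the outcome, as a careful person would: the job done as asked, in the order asked, and still so for the second after the job is handed in, with the robot touching nothing.
It also fails if it takes over 72 s, if anything falls off the work surface, if the arm or the gripper's body presses on something with over 40 N, if the wrist force passes 120 N, or if a joint passes its speed limit or range.

## Robot

A 6-joint arm with a two-finger parallel gripper is mounted at the origin on a cart in front of the work surface, level with it; the furniture and walls round the work are solid. World frame = base frame: x ahead of the robot, y to its left, z up, the work surface at z = 0. Lengths are in m, angles in degrees, forces in N, time in s.
With the tool pointing down it reaches from about 0.4 to 0.825 m from the base axis. Payload 7 kg.
Tool frame: the origin (TCP) lies midway between the tips of the shut fingers; the grasp point (between the pads) lies r.tcp_to_grasp behind it (r.tcp_to_grasp is the distance from the TCP to the grasp point, in m); x points along the fingers, y is the direction in which the jaws open and shut, and the axes are right-handed (so a half turn about x gives the same grasp; the last joint's range is limited). The gripper opens to 88 mm and grips with 3 to 60 N. Pads are 19 mm wide; open, the fingers measure 130 mm over their backs; the gripper's body (78 mm by 193 mm) begins 47 mm behind the grasp point.
Start: joints at [92.023, 20.546, 0.682, 0, -70.136, -16.507], TCP at [0.169, 0.654, 0.188] pointing down, gripper open.
Joint ranges: [-176.03, 176.03], [-82.01, 121.73], [-58.28, 71.71], [-173.87, 95.51], [-174.79, -0.11], [-173.66, 173.66]. Speed limits (degrees/s): [136.94, 136.94, 172.46, 180, 180, 180].

## Interface

Orientations are given as [roll, pitch, yaw] about the fixed x, y, z axes, in that order (R = Rz(yaw) Ry(pitch) Rx(roll)).
In Python, from plant import r gives the robot as it stands.
- The arm moves only by the tool carry_out, never from a script. Its argument "moves" is a list of rows, each a list of 7 numbers: the shift along the world's x, y, z in mm, then the turn, a rotation vector about the world's x, y, z in rad, then the opening in per cent of the stroke, from 0 (shut) to 100 (fully open). In form: [[x, y, z, wx, wy, wz, claw], ...]. A call has 1 to 5 rows; each row is the pose to reach, as a shift and turn from the pose commanded when the call began; what a row does not reach only later rows make up. A row lasts 1/10 s, in which the tool goes at most 50 mm and 8.59 degrees, less where a joint would pass 70% of its speed; a pose out of reach is approached as far as the arm can. A call with a gripper value outside its range is refused whole. The fingers move at their own pace and stop on an object; "squeeze" is the grip in N (left out, the last holds). Time passes only in rows, so rows that repeat a pose let the fingers close. It gives the time, the measured TCP pose, the force and the opening at its end, in the units of the state.
- r.get_state(): the state, without advancing time (a new reading comes with each control period).
- r.capture(name): name is "scene" or "side" or "wrist"; returns the picture (420x560x3 uint8, blue, green, red); there is no depth.
- r.camera_params(name): a dict with "K" (3x3 intrinsics, pixels), "D" ([k1, k2, p1, p2, k3] as OpenCV has them; the pictures are not rectified), "rvec" (rotation vector, rad) and "tvec" (3), from world to camera coordinates, as OpenCV has them. Camera axes: x right, y down, z forward; pixel columns grow to the right and rows downward; lengths in m; the calibration is good to about 2 mm. A picture is of the moment at which its call begins: read the wrist's pose just before it. camera_params takes no time and is no camera call; for the wrist camera it gives the pose at the moment of the call.
- r.close_job(): hands the job in, once; it reports no verdict.
The state is a dict: "time_s": time; "joints": joint angles; "qd": joint speeds; "joint_torque": joint torques, N m; "tcp_pos": TCP position; "eef_rot": TCP orientation; "contact_force": force on the tool from outside, world axes, zero at the start; "moment": the same for the moment, N m; "gripper_width": finger opening in m.
Only numpy, scipy, OpenCV 4.12 (cv2) and the standard library are available. Lean on these libraries where they do the work, as an engineer would, in place of code of your own. Each camera call takes 0.05 s, during which the arm holds its last target. There are 200 camera calls.

## Working session

There is one attempt and no reset: what is moved stays moved. The work goes in short steps, Python scripts to look and compute and a tool call to move; the robot and the scene stay as the last step left them, time stands still between calls to the robot, and variables do not carry over. Pictures are saved under pics/ and viewed, about 8 in all and at most 12, crops included, and the job is handed in when it is done.

Besides the shell and the picture viewer there is one more tool, called after "Request:" as name([rows], argument=value, ...), one row to a line, values as JSON. carry_out: Moves the arm, as the interface text tells. Its arguments: {"type":"object","properties":{"moves":{"type":"array"},"squeeze":{"type":"number"}},"required":["moves"]}

```bash
mkdir -p pics; ls
python3 - <<'E'
from plant import r
import cv2,numpy as np
s=r.get_state();print(s, r.tcp_to_grasp)
a=r.capture("scene");b=r.capture("side")
cv2.imwrite("pics/scene0.png",a);cv2.imwrite("pics/side0.png",b)
for n in("scene","side","wrist"):
    p=r.camera_params(n);R=cv2.Rodrigues(np.array(p["rvec"]))[0];print(n,np.round(-R.T@np.array(p["tvec"]).ravel(),3),np.round(R[2],2))
E
```

```text
pics
{'time_s': 0.0, 'joints': array([ 9.20247847e+01,  2.05913871e+01,  6.33317808e-01, -1.91994002e-02,
       -7.01362018e+01, -1.65090777e+01]), 'qd': array([-0.05171194,  0.03825884,  0.02744373, -0.01106902, -0.02492915,
        0.12938364]), 'joint_torque': array([-9.85442566e-04, -5.82706618e+01,  2.93063271e+01,  6.99747115e+00,
        6.99141747e-03, -1.60666855e-04]), 'tcp_pos': array([0.16870219, 0.65300086, 0.18662272]), 'eef_rot': array([ 95.67214759,  89.90401617, -98.81868387]), 'contact_force': array([-0.2323583 , -0.5492643 ,  0.47386636]), 'moment': array([-0.02890783,  0.02276331, -0.01081125]), 'gripper_width': 0.08767744867092989} 0.0188
scene [0.256 0.581 0.672] [ 0.36 -0.69 -0.62]
side [0.729 0.586 0.694] [-0.2  -0.71 -0.68]
wrist [0.243 0.634 0.384] [-0.28  0.07 -0.96]
```

View pics/scene0.png

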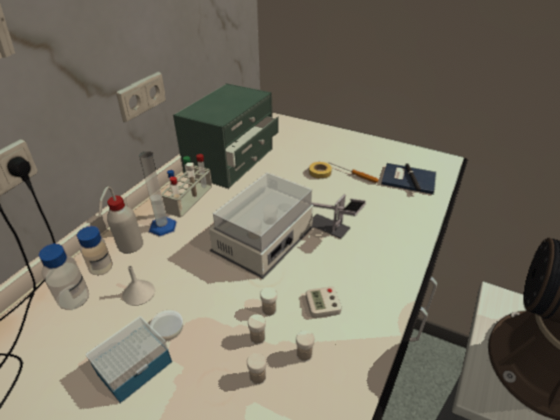

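View pics/side0.png

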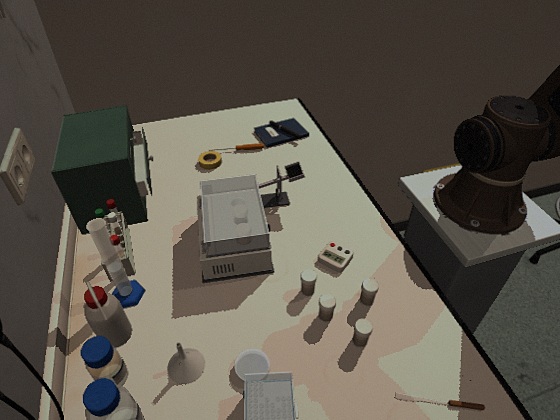

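```bash
cat > h.py <<'E'
import cv2,numpy as np
from plant import r
P={n:r.camera_params(n) for n in("scene","side")}
def ray(n,uv,p=None):
    p=p or P[n];K=np.array(p["K"]);D=np.array(p["D"])
    R=cv2.Rodrigues(np.array(p["rvec"],float))[0];t=np.array(p["tvec"],float).ravel()
    x=cv2.undistortPoints(np.array([[uv]],float),K,D).ravel()
    d=R.T@np.array([x[0],x[1],1]);return -R.T@t,d/np.linalg.norm(d)
def tri(*obs): # (name/params,uv)
    A=np.zeros((3,3));b=np.zeros(3);L=[]
    for n,uv in obs:
        c,d=ray(n,uv) if isinstance(n,str) else ray(None,uv,n)
        M=np.eye(3)-np.outer(d,d);A+=M;b+=M@c;L.append((c,M))
    X=np.linalg.solve(A,b);return X,max(np.linalg.norm(M@(X-c)) for c,M in L)
def onz(n,uv,z):
    c,d=ray(n,uv) if isinstance(n,str) else ray(None,uv,n)
    return c+d*(z-c[2])/d[2]
def proj(n,X):
    p=P[n] if isinstance(n,str) else n
    return cv2.projectPoints(np.array(X,float).reshape(-1,3),np.array(p["rvec"],float),np.array(p["tvec"],float),np.array(p["K"]),np.array(p["D"]))[0].reshape(-1,2)
E
python3 - <<'E'
from h import *
print(P["scene"]["K"])
for s,d in (((269,292),(308,273)),((257,319),(327,298)),((257,359),(362,323)),((305,335),(370,281))):
    print(onz("scene",s,.055),onz("side",d,.055))
a=cv2.imread("pics/scene0.png")[165:275,205:375];b=cv2.imread("pics/side0.png")[155:285,190:310]
cv2.imwrite("pics/c1.png",cv2.resize(a,None,fx=4.5,fy=4.5,interpolation=cv2.INTER_CUBIC))
cv2.imwrite("pics/c2.png",cv2.resize(b,None,fx=4.5,fy=4.5,interpolation=cv2.INTER_CUBIC))
E
```

```text
[[410.64267455   0.         284.1614496 ]
 [  0.         410.64267455 213.12755939]
 [  0.           0.           1.        ]]
[0.52933449 0.1248941  0.055     ] [0.52957511 0.12555825 0.055     ]
[0.51715036 0.19162958 0.055     ] [0.51559251 0.19306239 0.055     ]
[0.4749461  0.26328864 0.055     ] [0.47525409 0.26266917 0.055     ]
[0.42412383 0.18218281 0.055     ] [0.41887866 0.18139226 0.055     ]
```

View pics/c1.png

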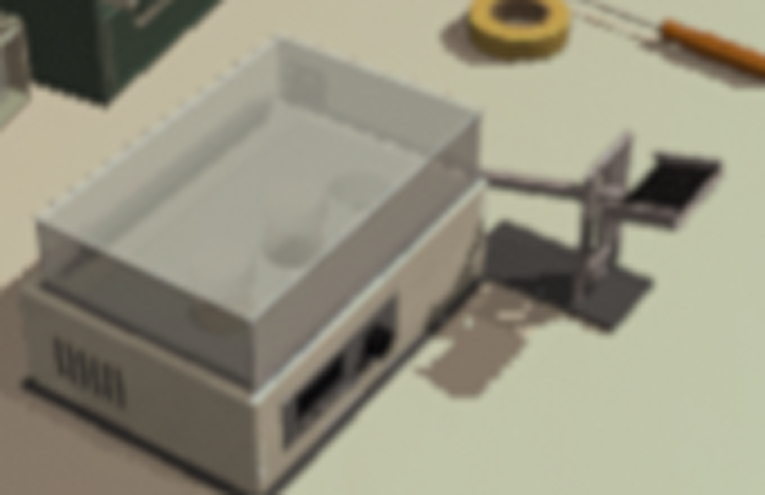

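View pics/c2.png

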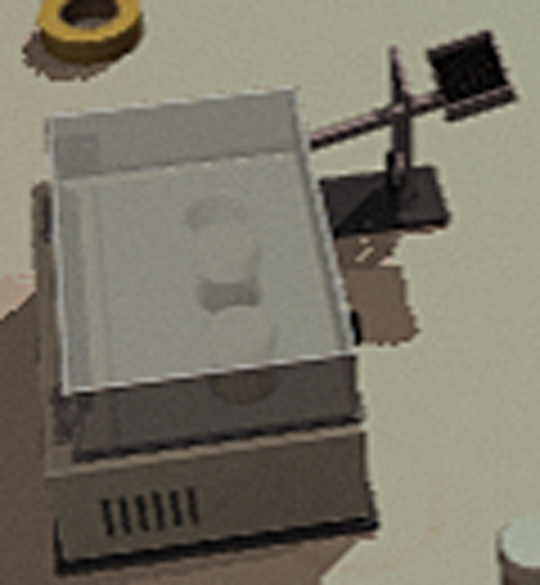

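```bash
cat > fit.py <<'E'
from h import *
from scipy.optimize import least_squares
c1=lambda u,v:((u+.5)/4.5-.5+205,(v+.5)/4.5-.5+165)
c2=lambda u,v:((u+.5)/4.5-.5+190,(v+.5)/4.5-.5+155)
H={"br":((278,38),(48,118)),"fr":((480,115),(295,88)),"fl":((253,320),(355,352)),"bl":((38,220),(65,390)),
"hs_fl_top":((258,395),(367,430)),"hs_bl_top":((25,290),(45,475)),"hs_fl_bot":((265,492),(377,525)),"hs_bl_bot":((25,383),(60,572)),
"t_br":((655,155),(428,48)),"t_fr":((720,160),(490,32)),"t_fl":((675,222),(517,98)),"t_bl":((620,210),(450,117)),"gate_tr":((630,135),(394,47)),
"gate_tl":((590,180),(405,105))}
T={k:tri(("scene",c1(*a)),("side",c2(*b))) for k,(a,b) in H.items()}
for k,(X,e) in T.items(): print(k,np.round(X*1000,1),round(e*1000,1))
M={"br":(.072,-.1),"fr":(-.06,-.1),"fl":(-.06,.1),"bl":(.072,.1)}
# hood: hinge 60 mm behind origin, 132 long -> x from 60 to -72
M={"br":(.060,-.1,None),"fr":(-.072,-.1,None),"fl":(-.072,.1,None),"bl":(.060,.1,None),"hs_fl_top":(-.075,.105,.072),"hs_bl_top":(.075,.105,.072),"hs_fl_bot":(-.075,.105,0),"hs_bl_bot":(.075,.105,0)}
def W(p,m):
    c,s=np.cos(p[2]),np.sin(p[2]);z=p[3] if m[2] is None else m[2]
    return np.array([p[0]+c*m[0]-s*m[1],p[1]+s*m[0]+c*m[1],z])
def res(p):
    o=[]
    for k,m in M.items():
        o+=list(proj("scene",W(p,m))[0]-c1(*H[k][0]));o+=list(proj("side",W(p,m))[0]-c2(*H[k][1]))
    return o
s=least_squares(res,[.65,-.05,0,.121],loss="soft_l1")
print(s.x,np.degrees(s.x[2]));print(np.round(np.reshape(res(s.x),(-1,4)),1))
for n,m in dict(wellL=(0,.06,.071),wellM=(0,0,.071),wellR=(0,-.06,.071)).items():
    X=W(s.x,m);print(n,X,proj("scene",X),proj("side",X))
t=np.mean([T[k][0] for k in T if k[:2]=="t_"],0);c,q=np.cos(s.x[2]),np.sin(s.x[2]);d=t-[s.x[0],s.x[1],0]
print("tread",t,"inc frame",c*d[0]+q*d[1],-q*d[0]+c*d[1])
E
python3 fit.py
```

```text
br [ 695.9 -160.6  116.1] 0.7
fr [ 566.4 -146.2  115.7] 0.6
fl [589.5  49.3 116.6] 1.0
bl [718.3  34.7 117.2] 0.5
hs_fl_top [586.8  54.5  72.1] 3.4
hs_bl_top [734.8  33.2  64.1] 1.1
hs_fl_bot [584.5  58.1   8.4] 5.5
hs_bl_bot [737.8  41.5   3.9] 2.1
t_br [ 480.8 -182.4   96.3] 0.1
t_fr [ 445.6 -179.4  104.5] 2.2
t_fl [ 449.7 -123.5  100.9] 2.7
t_bl [ 483.1 -137.2   86.1] 3.2
gate_tr [ 498.4 -190.6   96.7] 1.1
gate_tl [ 504.9 -149.7   89.7] 2.9
[ 0.64874546 -0.05725089 -0.11201354  0.11571682] -6.417903264618422
[[-0.  -0.2 -0.8 -0.7]
 [ 0.5 -0.3 -0.1 -0.9]
 [ 0.1  1.2  0.6 -0. ]
 [-0.7  0.7 -0.5  0.6]
 [-0.5  2.   0.2 -1.3]
 [-2.1 -0.8 -0.4 -1. ]
 [-0.9  3.9 -1.4 -0.9]
 [ 1.5  1.6  1.1 -1.2]]
wellL [0.65545223 0.0023731  0.071     ] [[246.55690252 229.96678012]] [[233.44452214 238.60721953]]
wellM [ 0.64874546 -0.05725089  0.071     ] [[262.46136352 216.08043664]] [[230.71827379 219.4744793 ]]
wellR [ 0.64203869 -0.11687487  0.071     ] [[277.1481445  203.26444995]] [[228.2557557  202.10930432]]
tread [ 0.46478637 -0.15561224  0.09696093] inc frame -0.17181145017125932 -0.11830777636982391
```

Run:
```python
from h import *
from scipy.spatial.transform import Rotation as Ro
s=r.get_state();R=Ro.from_euler("xyz",s["eef_rot"],degrees=True).as_matrix();print(R.round(3))
a=np.radians(-6.4);x=np.array([0,0,-1.])
for sg in(1,-1):
    y=sg*np.array([-np.sin(a),np.cos(a),0]);T=np.c_[x,y,np.cross(x,y)];print(sg,Ro.from_matrix(T@R.T).as_rotvec())
c1=lambda u,v:((u+.5)/4.5-.5+205,(v+.5)/4.5-.5+165)
c2=lambda u,v:((u+.5)/4.5-.5+190,(v+.5)/4.5-.5+155)
print(onz("scene",c1(350,188),.071),onz("side",c2(215,210),.071))
p=np.array([.64874546,-.05725]);q=-.112
for u,v in((228,250),(243,335)):print(onz("side",c2(u,v),.104))
```

```text
[[-0.    -0.25  -0.968]
 [-0.002 -0.968  0.25 ]
 [-1.     0.002 -0.   ]]
1 [-2.25265872e-04 -2.28774013e-03 -3.00033286e+00]
-1 [ 0.00152245 -0.00014991  0.14125893]
[ 0.62491207 -0.11174666  0.071     ] [ 0.62067746 -0.11323085  0.071     ]
[ 0.62682508 -0.0455476   0.104     ]
[0.63323573 0.01302251 0.104     ]
```

Request:
carry_out([
  [31,-35,0,0,0,0.03,0],
  [61,-71,0,0,0,0.06,0],
  [92,-106,0,0,0,0.09,0],
  [122,-141,0,0,0,0.12,0],
  [153,-177,0,0,0,0.141,0],
])

```text
time_s: 0.6
tcp_pos: [0.3225, 0.4748, 0.1873]
eef_rot: [67.5, 90.0, -118.8]
contact_force: [0.4, 0.2, 0.3]
gripper_width: 0.0531
```

Request:
carry_out([
  [31,-35,0,0,0,0,0],
  [61,-71,0,0,0,0,0],
  [92,-106,0,0,0,0,0],
  [122,-141,0,0,0,0,0],
  [153,-177,0,0,0,0,0],
])

```text
time_s: 1.1
tcp_pos: [0.4756, 0.2979, 0.1875]
eef_rot: [21.0, 90.0, -165.4]
contact_force: [0.8, -0.0, -0.9]
gripper_width: 0.0134
```

Request:
carry_out([
  [-2,-46,0,0,0,0,0],
  [-4,-92,-5,0,0,0,0],
  [-5,-138,-10,0,0,0,0],
  [-7,-184,-15,0,0,0,0],
  [-9,-228,-18,0,0,0,0],
])

```text
time_s: 1.6
tcp_pos: [0.465, 0.0695, 0.1691]
eef_rot: [19.0, 90.0, -167.4]
contact_force: [0.7, -0.3, 0.5]
gripper_width: 0.0001
```

Request:
carry_out([
  [-2,-46,-4,0,0,0,0],
  [-4,-92,-8,0,0,0,0],
  [-5,-138,-12,0,0,0,0],
  [-7,-184,-16,0,0,0,0],
  [-9,-227,-20,0,0,0,0],
])

```text
time_s: 2.1
tcp_pos: [0.4562, -0.1574, 0.1494]
eef_rot: [-135.6, 90.0, 38.0]
contact_force: [0.3, 0.2, -0.0]
gripper_width: 0.0002
```

Request:
carry_out([
  [0,0,0,0,0,0,0],
  [0,0,0,0,0,0,0],
])

```text
time_s: 2.3
tcp_pos: [0.4562, -0.1565, 0.1491]
eef_rot: [1.6, 89.9, 175.0]
contact_force: [-0.0, -0.3, 0.3]
gripper_width: 0.0003
```

Run:
```python
from h import *
s=r.get_state();print(s)
w=r.camera_params("wrist");a=r.capture("wrist");cv2.imwrite("pics/w1.png",cv2.resize(a,(784,588)))
print(proj(w,[[.465,-.1556,.097],s["tcp_pos"]])*1.4)
np.save("w1.npy",w,allow_pickle=True)
```

```text
{'time_s': 2.3, 'joints': array([ 4.49456337e+00,  4.00646756e+00, -2.61284410e+01, -1.14488193e-02,
       -5.99242386e+01,  7.89320373e+01]), 'qd': array([ 2.59534866, -0.63002977, -0.0323501 ,  0.05864209,  0.06282772,
       -0.47916377]), 'joint_torque': array([ -1.32268511, -32.39266634,  26.96684539,   6.38396099,
         0.07250278,   0.17897181]), 'tcp_pos': array([ 0.45618974, -0.15645995,  0.14911117]), 'eef_rot': array([  1.56462919,  89.94002929, 174.98548718]), 'contact_force': array([-0.00903564, -0.30192197,  0.3245239 ]), 'moment': array([ 0.01103665,  0.02123367, -0.01364871]), 'gripper_width': 0.0003211513212345345}
[[392.57872796 288.29259792]
 [395.79351624 333.70564591]]
```

View pics/w1.png

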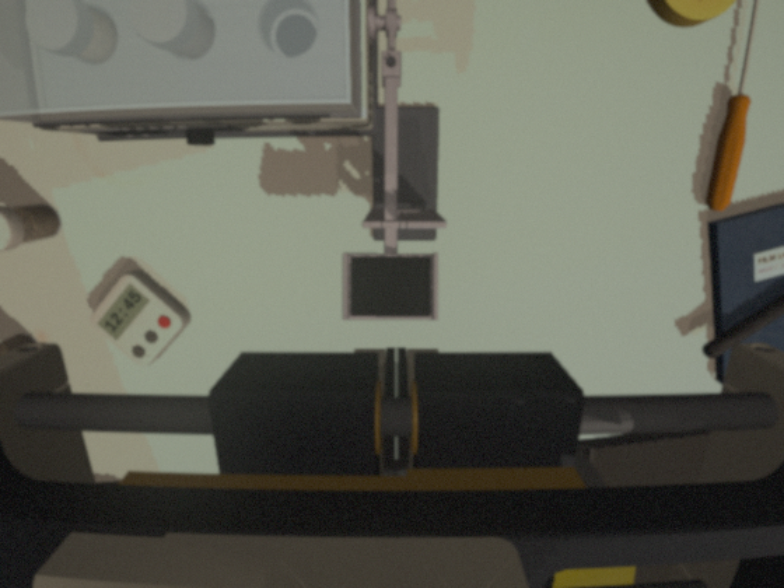

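Request:
carry_out([
  [0,0,-10,0,0,0,0],
  [0,1,-20,0,0,0,0],
  [0,1,-30,0,0,0,0],
  [0,1,-38,0,0,0,0],
  [0,1,-44,0,0,0,0],
])

```text
time_s: 2.85
tcp_pos: [0.4565, -0.1541, 0.1045]
eef_rot: [8.8, 89.9, -177.6]
contact_force: [0.6, 0.5, -0.4]
gripper_width: 0.0005
```

Request:
carry_out([
  [0,0,-3,0,0,0,0],
  [-1,0,-6,0,0,0,0],
  [-2,0,-9,0,0,0,0],
  [-2,0,-12,0,0,0,0],
  [-3,0,-15,0,0,0,0],
])

```text
time_s: 3.35
tcp_pos: [0.454, -0.1546, 0.0905]
eef_rot: [-176.8, 90.0, -3.2]
contact_force: [-0.5, 0.0, -0.8]
gripper_width: 0.0005
```

Request:
carry_out([
  [0,0,-4,0,0,0,0],
  [-1,0,-8,0,0,0,0],
  [-1,0,-12,0,0,0,0],
  [-2,0,-16,0,0,0,0],
  [-2,0,-20,0,0,0,0],
])

```text
time_s: 3.85
tcp_pos: [0.4517, -0.1545, 0.0702]
eef_rot: [-2.7, 90.0, 170.9]
contact_force: [0.1, 0.0, 0.0]
gripper_width: 0.0003
```

Request:
carry_out([
  [0,0,-4,0,0,0,0],
  [-1,0,-8,0,0,0,0],
  [-1,0,-12,0,0,0,0],
  [-1,0,-16,0,0,0,0],
  [-1,0,-19,0,0,0,0],
])

```text
time_s: 4.35
tcp_pos: [0.4498, -0.1546, 0.0512]
eef_rot: [9.2, 89.9, -177.2]
contact_force: [-3.4, 0.5, 4.5]
gripper_width: 0.0002
```

Run:
```python
from h import *
w=np.load("w1.npy",allow_pickle=True).item()
print(onz(w,(295/1.4,35/1.4),.049),onz(w,(293/1.4,31/1.4),.071), onz(w,(281/1.4,16/1.4),.071))
print(onz(w,(391/1.4,287/1.4),.097),onz(w,(405/1.4,221/1.4),.096))
```

```text
[ 0.6214837  -0.11241322  0.049     ] [ 0.61717848 -0.11549976  0.071     ] [ 0.62602955 -0.10990161  0.071     ]
[ 0.46590145 -0.15475781  0.097     ] [ 0.50369482 -0.16730193  0.096     ]
```

Run:
```python
from h import *
s=r.get_state();print(s["contact_force"],s["moment"],s["tcp_pos"])
a=r.capture("side")[120:330,150:390];b=r.capture("wrist")[:320]
a=cv2.resize(a,None,fx=1.66,fy=1.66);b=cv2.resize(b,(400,229))
o=np.zeros((580,800,3),np.uint8);o[:a.shape[0],:a.shape[1]]=a;o[350:350+229,:400]=b
c=r.capture("scene")[150:290,280:400];c=cv2.resize(c,(400,466));o[:466,400:]=c
cv2.imwrite("pics/m1.png",o)
```

```text
[-3.36253787  0.48664986  4.47611285] [0.12664269 1.19015298 0.04271545] [ 0.44981348 -0.15457365  0.0511853 ]
```

View pics/m1.png

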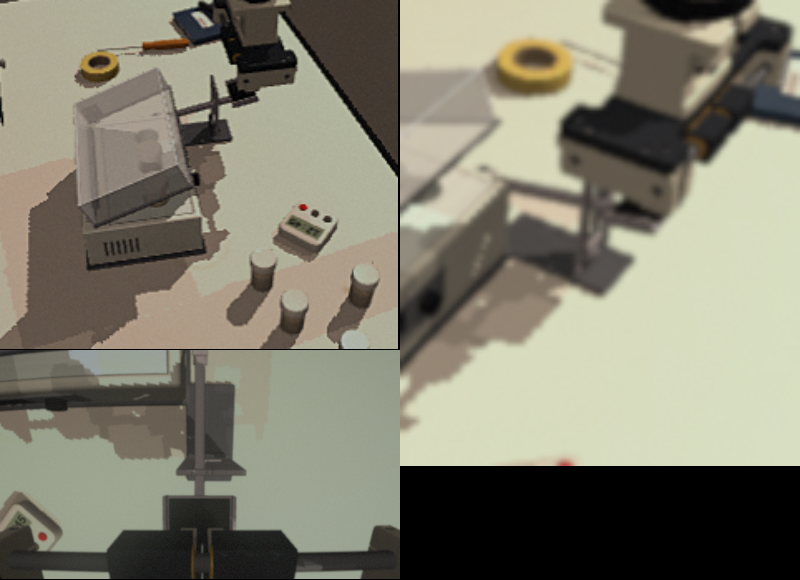

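Run:
```python
from h import *
a=r.capture("side");b=r.capture("scene")
for th in(0,.05,.1,.15,.2,.28):
    t=.26-th;e=[]
    for l,h in((.145,.01),(.165,.01),(.185,.01)):
        dx=-(.0149+l*np.cos(t)-h*np.sin(t)+0.0);z=.045+l*np.sin(t)+h*np.cos(t)
        q=-.112;X=[.64875+np.cos(q)*dx-np.sin(q)*-.119,-.05725+np.sin(q)*dx+np.cos(q)*-.119,z];e.append(X)
    print(th,np.round(e[1],3),proj("side",e).round(1).tolist(),proj("scene",e).round(1).tolist())
o=np.hstack([cv2.resize(a[135:215,255:335],(400,400),interpolation=2),cv2.resize(b[175:255,305:385],(400,400),interpolation=2)])
cv2.imwrite("pics/m2.png",o)
```

```text
0 [ 0.465 -0.156  0.097] [[286.4, 172.5], [294.1, 169.9], [301.7, 167.3]] [[345.1, 205.5], [352.8, 206.6], [360.6, 207.7]]
0.05 [ 0.462 -0.156  0.089] [[287.3, 174.6], [295.0, 172.3], [302.6, 170.0]] [[345.7, 208.2], [353.4, 209.7], [361.2, 211.2]]
0.1 [ 0.46  -0.156  0.081] [[288.0, 176.7], [295.7, 174.7], [303.4, 172.8]] [[346.1, 210.8], [353.8, 212.7], [361.6, 214.6]]
0.15 [ 0.459 -0.156  0.073] [[288.5, 178.8], [296.2, 177.2], [303.9, 175.6]] [[346.4, 213.4], [354.0, 215.7], [361.8, 217.9]]
0.2 [ 0.458 -0.155  0.065] [[288.9, 181.0], [296.6, 179.7], [304.3, 178.4]] [[346.5, 216.0], [354.1, 218.5], [361.9, 221.2]]
0.28 [ 0.457 -0.155  0.052] [[289.2, 184.5], [296.9, 183.7], [304.5, 182.8]] [[346.4, 219.9], [353.9, 223.0], [361.6, 226.2]]
```

View pics/m2.png

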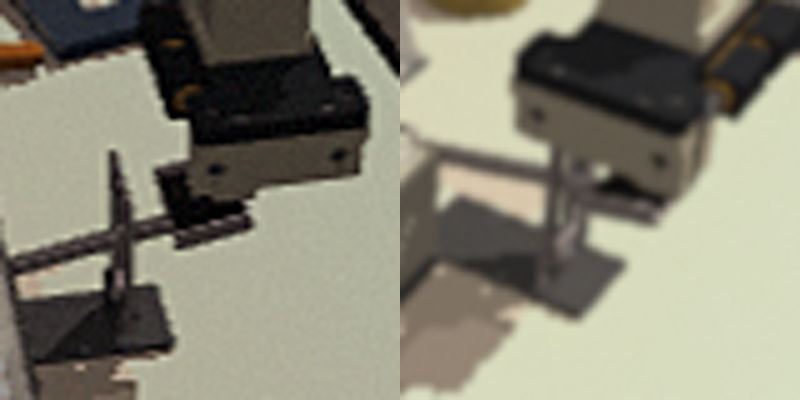

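Run:
```python
from h import *
s=r.get_state();t=s["tcp_pos"];print(s["contact_force"])
for l,d in dict(tip=(0,0,0),tipL=(0,.021,0),bodyL=(0,.096,.066),bodyLb=(.039,.096,.066),bodyLf=(-.039,.096,.066)).items():
    X=t+np.array(d);print(l,((proj("side",X)-[255,135])*5).round(),((proj("scene",X)-[305,175])*5+[400,0]).round())
# crop px of body bottom corners front/back, triangulate
f=lambda u,v:(u/5+255,v/5+135);g=lambda u,v:((u-400)/5+305,v/5+175)
print(tri(("side",f(193,200)),("scene",g(515,100))),tri(("side",f(360,172)),("scene",g(682,205))))
print(tri(("side",f(250,218)),("scene",g(660,215))))
```

```text
[-4.82639039  0.4206736   5.47837619]
tip [[221. 242.]] [[656. 245.]]
tipL [[235. 267.]] [[641. 271.]]
bodyL [[295. 256.]] [[595. 255.]]
bodyLb [[214. 273.]] [[510. 227.]]
bodyLf [[374. 240.]] [[684. 283.]]
(array([ 0.49798678, -0.06901841,  0.16459806]), np.float64(0.008800410633326781)) (array([ 0.41836544, -0.0652349 ,  0.15251084]), np.float64(0.0008719865053518253))
(array([ 0.44489691, -0.13123719,  0.08627135]), np.float64(0.0020460042067354934))
```

Run:
```python
from h import *
w=np.load("w1.npy",allow_pickle=True).item();t=np.array([.4562,-.1565,.149])
for dz in(0,.02,.037,.05): print(dz,proj(w,[t+[0,-.012,dz],t+[0,.012,dz],t+[.0095,0,dz]])*1.4)
```

```text
0 [[420.36779393 330.9459185 ]
 [371.46853913 336.21691015]
 [393.617582   315.269443  ]]
0.02 [[422.86615033 347.14760571]
 [369.10643525 352.87146598]
 [393.44812835 330.10336393]]
0.037 [[425.41141848 363.67895944]
 [366.70260339 369.84821333]
 [393.27500219 345.28564416]]
0.05 [[427.69334345 378.52203474]
 [364.54980403 385.076377  ]
 [393.11934874 358.95907932]]
```

Request:
carry_out([
  [-2,0,0,0,0,0,0],
  [-3,0,-2,0,0,0,0],
  [-3,0,-4,0,0,0,0],
])

```text
time_s: 4.9
tcp_pos: [0.4493, -0.1544, 0.0481]
eef_rot: [-175.1, 89.8, -1.5]
contact_force: [0.7, 0.1, 4.7]
gripper_width: 0.0007
```

Request:
carry_out([
  [-1,0,-3,0,0,0,0],
  [-1,0,-6,0,0,0,0],
  [-2,0,-9,0,0,0,0],
  [-2,0,-12,0,0,0,0],
  [-3,0,-15,0,0,0,0],
])

```text
time_s: 5.4
tcp_pos: [0.4454, -0.1545, 0.0324]
eef_rot: [-177.0, 89.9, -3.4]
contact_force: [4.0, -0.3, 6.1]
gripper_width: 0.0006
```

Request:
carry_out([
  [0,0,-3,0,0,0,0],
  [-1,0,-6,0,0,0,0],
  [-1,0,-9,0,0,0,0],
  [-1,0,-12,0,0,0,0],
  [-1,0,-15,0,0,0,0],
])

```text
time_s: 5.9
tcp_pos: [0.4437, -0.1545, 0.0174]
eef_rot: [17.1, 90.0, -169.3]
contact_force: [1.1, 0.5, 7.0]
gripper_width: 0.0006
```

Request:
carry_out([
  [0,0,-2,0,0,0,0],
  [0,0,-4,0,0,0,0],
  [0,0,-6,0,0,0,0],
  [0,0,-8,0,0,0,0],
  [0,0,-9,0,0,0,0],
])

```text
time_s: 6.4
tcp_pos: [0.4433, -0.1545, 0.0083]
eef_rot: [9.1, 89.9, -177.3]
contact_force: [0.1, 0.4, 7.5]
gripper_width: 0.0006
```

Request:
carry_out([
  [0,0,-1,0,0,0,0],
  [0,0,-2,0,0,0,0],
])

```text
time_s: 6.6
tcp_pos: [0.4433, -0.1545, 0.0064]
eef_rot: [10.0, 90.0, -176.5]
contact_force: [1.2, 1.0, 7.2]
gripper_width: 0.0002
```

Request:
carry_out([
  [0,0,-1,0,0,0,0],
  [0,0,-2,0,0,0,0],
])

```text
time_s: 6.8
tcp_pos: [0.4433, -0.1545, 0.0044]
eef_rot: [9.6, 90.0, -176.8]
contact_force: [0.9, -0.4, 7.1]
gripper_width: 0.0005
```

Spring only so far (about 7 N). I'll keep feeling downward in 1 mm steps.

Request:
carry_out([
  [0,0,-1,0,0,0,0],
  [0,0,-2,0,0,0,0],
])

```text
time_s: 7.0
tcp_pos: [0.4433, -0.1545, 0.0024]
eef_rot: [10.0, 90.0, -176.5]
contact_force: [0.4, 0.4, 8.4]
gripper_width: 0.0003
```

Request:
carry_out([
  [0,0,-1,0,0,0,0],
  [0,0,-1,0,0,0,0],
])

```text
time_s: 7.2
tcp_pos: [0.4433, -0.1545, 0.0014]
eef_rot: [10.8, 90.0, -175.6]
contact_force: [0.4, 0.7, 8.3]
gripper_width: 0.0005
```

Request:
carry_out([
  [0,0,-1,0,0,0,0],
  [0,0,-1,0,0,0,0],
])

```text
time_s: 7.4
tcp_pos: [0.4434, -0.1546, 0.0006]
eef_rot: [17.5, 90.0, -168.9]
contact_force: [0.4, 0.6, 10.9]
gripper_width: 0.0005
```

Request:
carry_out([
  [0,0,-1,0,0,0,0],
  [0,0,-1,0,0,0,0],
])

```text
time_s: 7.6
tcp_pos: [0.4434, -0.1546, 0.0001]
eef_rot: [33.4, 90.0, -153.0]
contact_force: [-1.3, 2.0, 17.1]
gripper_width: 0.0006
```

Request:
carry_out([
  [0,-3,0.3,0,0,0,0],
  [-1,-6,0.3,0,0,0,0],
  [-1,-9,0.3,0,0,0,0],
  [-1,-11,0.3,0,0,0,0],
])

```text
time_s: 8.0
tcp_pos: [0.4428, -0.1654, 0.0003]
eef_rot: [-130.3, 90.0, 43.3]
contact_force: [-1.1, 5.6, 14.2]
gripper_width: 0.0004
```

Request:
carry_out([
  [0,-3,0,0,0,0,0],
  [0,-6,0,0,0,0,0],
  [0,-8,0,0,0,0,0],
  [0,-10,0,0,0,0,0],
  [0,-10,0,0,0,0,0],
])

```text
time_s: 8.5
tcp_pos: [0.4429, -0.1755, 0.0004]
eef_rot: [-175.9, 90.0, -2.3]
contact_force: [0.3, 2.7, 13.6]
gripper_width: 0.0003
```

Run:
```python
from h import *
s=r.get_state();print(s["contact_force"],s["tcp_pos"])
w=r.capture("wrist");a=r.capture("side");b=r.capture("scene")
o=np.zeros((600,800,3),np.uint8);o[:300,:400]=cv2.resize(w[:420],(400,300))
o[300:,:400]=cv2.resize(a[110:290,150:390],(400,300));o[:,400:]=cv2.resize(b[150:300,260:360],(400,600))
cv2.imwrite("pics/m3.png",o)
```

```text
[ 0.27823816  2.67080107 13.56931654] [ 4.42890402e-01 -1.75482198e-01  3.98761523e-04]
```

View pics/m3.png

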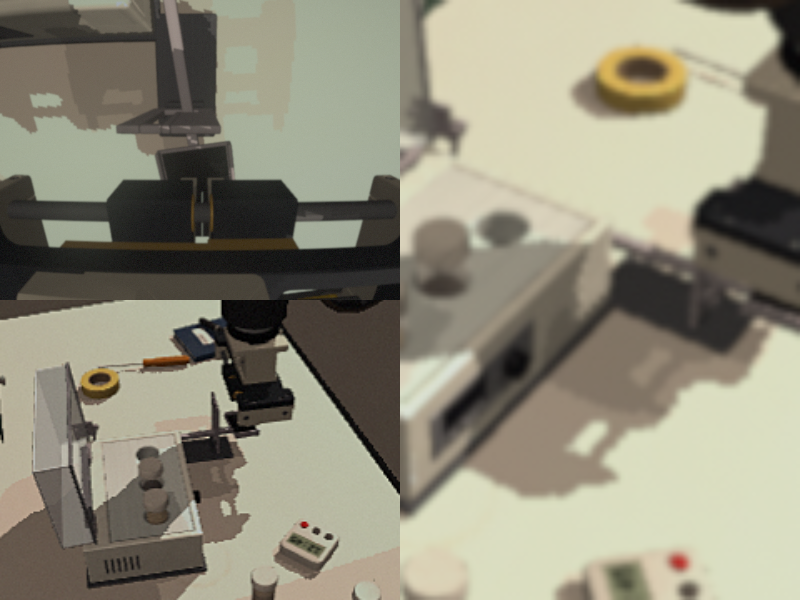

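Request:
carry_out([
  [0,0,1,0,0,0,0],
  [0,0,2,0,0,0,0],
  [0,0,3,0,0,0,0],
])

```text
time_s: 8.95
tcp_pos: [0.4427, -0.1754, 0.0029]
eef_rot: [-33.3, 90.0, 140.3]
contact_force: [2.0, 1.1, 7.0]
gripper_width: 0.0003
```

Request:
carry_out([
  [0,0,1,0,0,0,0],
  [0,0,2,0,0,0,0],
])

```text
time_s: 9.15
tcp_pos: [0.4427, -0.1754, 0.0049]
eef_rot: [-36.7, 90.0, 136.9]
contact_force: [1.4, 1.6, 7.1]
gripper_width: 0.0007
```

Request:
carry_out([
  [0,0,1,0,0,0,0],
  [0,0,1,0,0,0,0],
])

```text
time_s: 9.35
tcp_pos: [0.4426, -0.1754, 0.0059]
eef_rot: [-22.0, 90.0, 151.6]
contact_force: [1.6, 1.7, 6.6]
gripper_width: 0.0005
```

Request:
carry_out([
  [0,0,1,0,0,0,0],
  [0,0,1,0,0,0,0],
])

```text
time_s: 9.55
tcp_pos: [0.4427, -0.1753, 0.0069]
eef_rot: [-46.2, 90.0, 127.4]
contact_force: [1.7, 2.2, 6.2]
gripper_width: 0.0002
```

Request:
carry_out([
  [0,0,1,0,0,0,0],
  [0,0,1,0,0,0,0],
])

```text
time_s: 9.75
tcp_pos: [0.4413, -0.1754, 0.0072]
eef_rot: [0.0, 89.9, 173.6]
contact_force: [0.1, 0.8, 1.6]
gripper_width: -0.0001
```

Request:
carry_out([
  [0,0,1,0,0,0,0],
  [0,0,1,0,0,0,0],
])

```text
time_s: 9.95
tcp_pos: [0.4418, -0.1755, 0.0084]
eef_rot: [2.3, 89.9, 175.9]
contact_force: [-0.2, 0.3, -0.6]
gripper_width: 0.0004
```

Request:
carry_out([
  [0,0,15,0,0,0,0],
  [0,0,50,0,0,0,0],
  [0,0,95,0,0,0,0],
  [0,0,140,0,0,0,0],
  [2,10,162,0,0,0,0],
])

```text
time_s: 10.45
tcp_pos: [0.4457, -0.1662, 0.1745]
eef_rot: [177.7, 89.8, -8.7]
contact_force: [0.3, 0.2, -0.8]
gripper_width: 0.0004
```

Request:
carry_out([
  [3,46,5,0,0,0,55],
  [6,92,5,0,0,0,55],
  [9,138,5,0,0,0,55],
  [12,184,5,0,0,0,55],
  [15,230,5,0,0,0,55],
])

```text
time_s: 10.95
tcp_pos: [0.4591, 0.0661, 0.1758]
eef_rot: [10.2, 90.0, -176.2]
contact_force: [0.4, -0.1, -0.3]
gripper_width: 0.0345
```

Request:
carry_out([
  [4,46,0,0,0,0,55],
  [7,92,-15,0,0,0,55],
  [11,138,-40,0,0,0,55],
  [14,184,-70,0,0,0,55],
  [16,198,-95,0,0,0,55],
])

```text
time_s: 11.45
tcp_pos: [0.4758, 0.2655, 0.0798]
eef_rot: [-131.1, 90.0, 42.6]
contact_force: [0.0, -0.9, -0.8]
gripper_width: 0.048
```

Request:
carry_out([
  [0,0,0,0,0,0,55],
  [0,0,0,0,0,0,55],
])

```text
time_s: 11.65
tcp_pos: [0.475, 0.262, 0.0797]
eef_rot: [55.9, 89.8, -130.5]
contact_force: [-0.0, -0.6, 0.7]
gripper_width: 0.0481
```

Run:
```python
from h import *
s=r.get_state();print(s["contact_force"],s["tcp_pos"],s["gripper_width"])
w=r.camera_params("wrist");np.save("w2.npy",w,allow_pickle=True)
wi=r.capture("wrist");a=r.capture("side");b=r.capture("scene")
for n,i in(("w2",wi),("s2",a),("c2b",b)):cv2.imwrite(f"pics/{n}.png",i)
o=np.zeros((600,800,3),np.uint8);o[:300,:400]=cv2.resize(wi,(400,300))
o[300:,:400]=cv2.resize(a[240:390,280:480],(400,300));o[:,400:]=cv2.resize(b[240:405,210:320],(400,600))
cv2.imwrite("pics/m4.png",o)
J=[.475,.263,.055];t=s["tcp_pos"]
for n,f in(("wrist",lambda p:p*[400/560,300/420]),("side",lambda p:(p-[280,240])*2+[0,300]),("scene",lambda p:(p-[210,240])*[400/110,600/165]+[400,0])):
    c=w if n=="wrist" else n
    print(n,f(proj(c,[J,t,t+[0,0,.037]])).round().tolist())
```

```text
[-0.04396271 -0.56874196  0.67538636] [0.47500013 0.26199349 0.07973805] 0.04806694353961867
wrist [[201.0, 162.0], [202.0, 170.0], [202.0, 187.0]]
side [[164.0, 466.0], [168.0, 450.0], [174.0, 427.0]]
scene [[571.0, 432.0], [570.0, 401.0], [566.0, 353.0]]
```

View pics/m4.png

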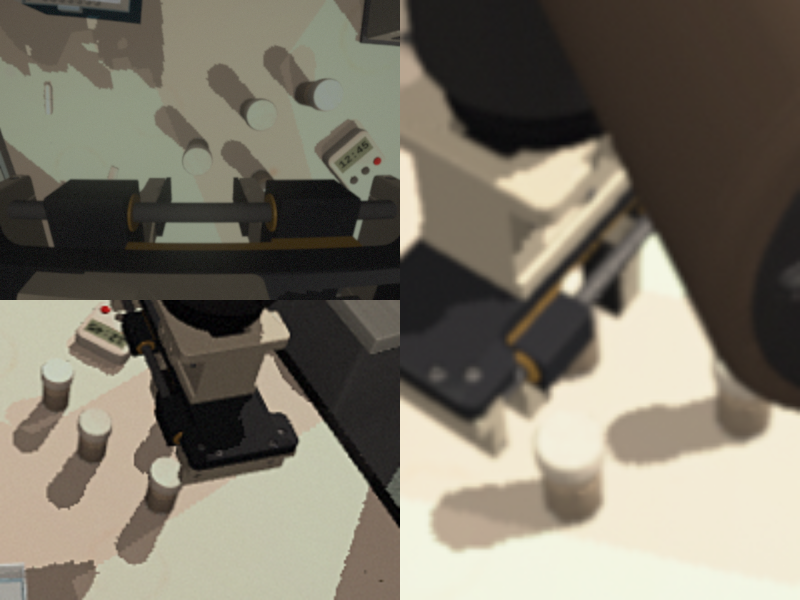

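Run:
```python
from h import *
w=np.load("w2.npy",allow_pickle=True).item()
pw=(197*1.4,156*1.4);ps=(166/2+280,(468-300)/2+240);pc=((570-400)/400*110+210,437/600*165+240)
# cap top centre
for q in (466,462): print(tri((w,pw),("side",(166/2+280,(q-300)/2+240)),("scene",pc)))
print(onz(w,pw,.055),onz("side",ps,.055),onz("scene",pc,.055))
```

```text
(array([0.47654477, 0.26485466, 0.05374231]), np.float64(0.005041846051606156))
(array([0.47641781, 0.26436583, 0.05599166]), np.float64(0.005919391757768456))
[0.48192861 0.26637839 0.055     ] [0.47441614 0.26509635 0.055     ] [0.4741785  0.26542286 0.055     ]
```

Request:
carry_out([
  [2,3,-15,0,0,0,55],
  [2,3,-35,0,0,0,55],
  [2,3,-55,0,0,0,55],
  [2,3,-68,0,0,0,55],
  [2,3,-76,0,0,0,55],
])

```text
time_s: 12.3
tcp_pos: [0.4781, 0.2648, 0.0051]
eef_rot: [-122.4, 90.0, 51.1]
contact_force: [-0.9, -0.0, 0.1]
gripper_width: 0.0481
```

Request:
carry_out([
  [0,0,-4,0,0,0,55],
  [0,0,-8,0,0,0,55],
  [0,0,-10,0,0,0,55],
])

```text
time_s: 12.6
tcp_pos: [0.4782, 0.2657, -0.0047]
eef_rot: [-127.6, 89.9, 46.0]
contact_force: [0.0, -0.7, 0.1]
gripper_width: 0.0483
```

Run:
```python
from h import *
s=r.get_state();print(s["contact_force"],s["tcp_pos"],s["gripper_width"])
wi=r.capture("wrist")[150:350,180:380];a=r.capture("side")[270:370,310:410]
cv2.imwrite("pics/m5.png",np.hstack([cv2.resize(wi,(400,400)),cv2.resize(a,(400,400))]))
```

```text
[ 0.0252465  -0.69115068  0.1082758 ] [ 0.47817476  0.26568244 -0.00471695] 0.048270572344468445
```

View pics/m5.png

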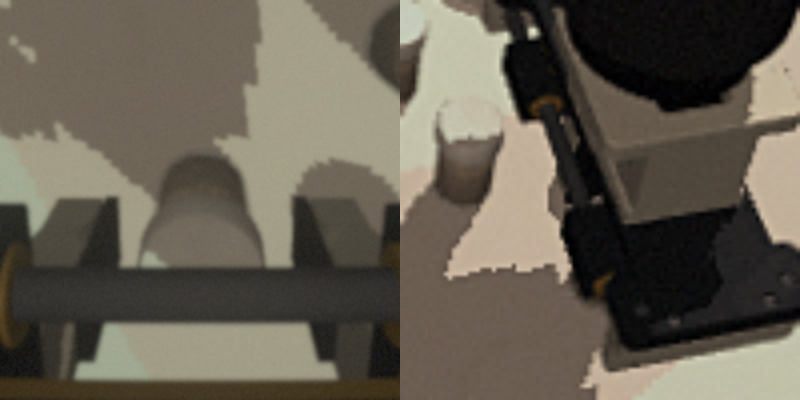

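Run:
```python
from h import *
w=r.camera_params("wrist")
f=lambda u,v:(u/2+180,v/2+150)
print(onz(w,f(205,207),.055),onz(w,f(143,262),.055),onz(w,f(265,262),.055),onz(w,f(118,197),.032),onz(w,f(293,197),.032))
```

```text
[0.49336934 0.26404139 0.055     ] [0.48027023 0.2810294  0.055     ] [0.47688545 0.25087138 0.055     ] [0.48889641 0.28910032 0.032     ] [0.48341984 0.24031011 0.032     ]
```

Request:
carry_out([
  [0,0,-2,0,0,0,30],
  [0,0,-2,0,0,0,30],
  [0,0,-2,0,0,0,30],
  [0,0,-2,0,0,0,30],
], squeeze=15)

```text
time_s: 13.1
tcp_pos: [0.4779, 0.2656, -0.007]
eef_rot: [-133.0, 90.0, 40.6]
contact_force: [-0.3, 0.6, -0.0]
gripper_width: 0.0317
```

Request:
carry_out([
  [0,0,0,0,0,0,25],
  [0,0,5,0,0,0,25],
  [0,0,10,0,0,0,25],
])

```text
time_s: 13.4
tcp_pos: [0.4778, 0.2655, 0.0032]
eef_rot: [63.2, 90.0, -123.2]
contact_force: [1.2, 0.4, 0.1]
gripper_width: 0.0316
```

Request:
carry_out([
  [0,0,40,0,0,0,25],
  [0,0,85,0,0,0,25],
  [0,-10,125,0,0,0,25],
  [3,-45,152,0,0,0,25],
  [12,-90,152,0,0,0,25],
])

```text
time_s: 13.9
tcp_pos: [0.492, 0.1771, 0.16]
eef_rot: [-140.3, 89.5, 33.5]
contact_force: [1.1, 0.0, -1.3]
gripper_width: 0.0318
```

Request:
carry_out([
  [9,-45,0,0,0,0,25],
  [20,-90,0,0,0,0,25],
  [31,-134,0,0,0,0,25],
  [42,-178,0,0,0,0,25],
  [51,-222,0,0,0,0,25],
])

```text
time_s: 14.4
tcp_pos: [0.5411, -0.0483, 0.1557]
eef_rot: [-161.2, 89.9, 12.4]
contact_force: [0.3, 1.6, -0.4]
gripper_width: 0.0315
```

Request:
carry_out([
  [7,-30,0,0,0,0,25],
  [14,-59,0,0,0,0,25],
  [14,-59,0,0,0,0,25],
  [14,-59,0,0,0,0,25],
])

```text
time_s: 14.8
tcp_pos: [0.5546, -0.1062, 0.155]
eef_rot: [-36.8, 90.0, 136.7]
contact_force: [-0.1, 0.3, 0.7]
gripper_width: 0.0318
```

Run:
```python
from h import *
s=r.get_state();print(s["contact_force"],s["tcp_pos"],s["gripper_width"])
w=r.camera_params("wrist");np.save("w3.npy",w,allow_pickle=True)
wi=r.capture("wrist");cv2.imwrite("pics/w3.png",wi);a=r.capture("side")
cv2.imwrite("pics/s3.png",a);a0=cv2.imread("pics/s2.png")
print((proj(w,[[.6215,-.1125,.071],[.6215,-.1125,.049]])*800/560).round(),((proj("side",[.6215,-.1125,.071])-[170,110])*400/150).round())
o=np.zeros((600,800,3),np.uint8);o[:300]=cv2.resize(wi[:210],(800,300));o[300:,:400]=cv2.resize(a[130:242,180:330],(400,300))
o[300:,400:]=cv2.resize(a0[160:250,190:310],(400,300),interpolation=2)
cv2.imwrite("pics/m6.png",o)
```

```text
[-0.1294951   0.32102497  0.68295228] [ 0.55463239 -0.10617139  0.15499809] 0.03181080569824826
[[402. 190.]
 [402. 188.]] [[179. 244.]]
```

View pics/m6.png

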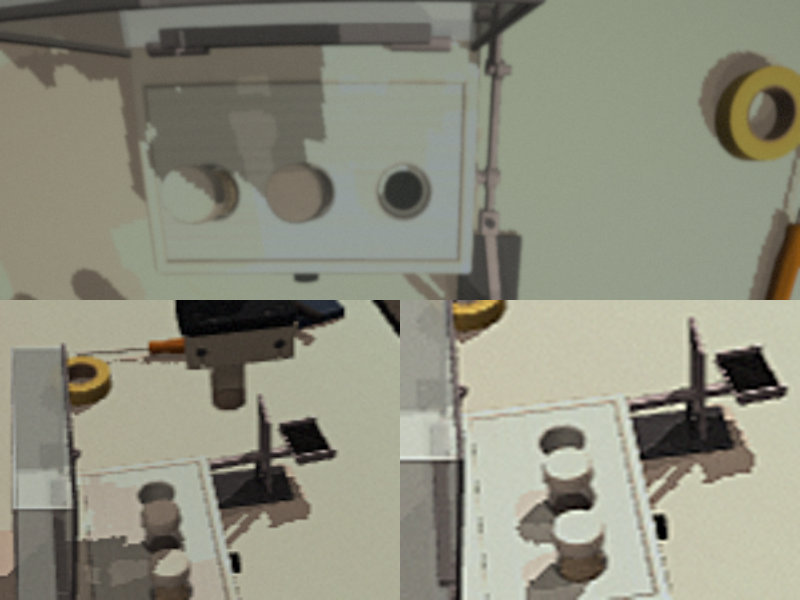

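Run:
```python
from h import *
w=np.load("w3.npy",allow_pickle=True).item();k=.7
print(onz(w,(404*k,188*k),.049),onz(w,(403.5*k,190.5*k),.071),onz("side",(238.6,202.9),.071))
for c in((301,190),(196,192)):print(onz(w,(c[0]*k,c[1]*k),.104))
# pixel-level pad centroid
g=cv2.cvtColor(cv2.imread("pics/w3.png"),6)[110:155,255:310];m=(g<75).astype(np.uint8);n,l,st,ce=cv2.connectedComponentsWithStats(m);i=1+st[1:,4].argmax();print(st[i],ce[i]+[255,110],onz(w,ce[i]+[255,110],.049))
```

```text
[ 0.62159954 -0.11394005  0.049     ] [ 0.62080636 -0.11351038  0.071     ] [ 0.61921131 -0.10672343  0.071     ]
[ 0.62884358 -0.0578296   0.104     ]
[0.63516704 0.00082077 0.104     ]
[ 14  10  27  27 553] [282.1283906  133.02531646] [ 0.62035234 -0.11315321  0.049     ]
```

Request:
carry_out([
  [22,-2,0,0,0,0,25],
  [44,-5,-10,0,0,0,25],
  [66,-7,-25,0,0,0,25],
  [66,-7,-50,0,0,0,25],
  [66,-7,-70,0,0,0,25],
])

```text
time_s: 15.4
tcp_pos: [0.6209, -0.1111, 0.0836]
eef_rot: [-13.7, 90.0, 160.0]
contact_force: [0.3, 0.2, 0.5]
gripper_width: 0.0316
```

Request:
carry_out([
  [0,0,-5,0,0,0,25],
  [0,0,-10,0,0,0,25],
  [0,0,-12,0,0,0,25],
  [0,0,-12,0,0,0,25],
])

```text
time_s: 15.8
tcp_pos: [0.6213, -0.1122, 0.0738]
eef_rot: [-173.9, 89.9, -0.3]
contact_force: [0.4, -0.4, 0.4]
gripper_width: 0.0315
```

Run:
```python
from h import *
s=r.get_state();print(s["contact_force"],s["tcp_pos"],s["gripper_width"])
a=r.capture("side")[150:250,190:310];b=r.capture("scene")[170:260,210:330]
cv2.imwrite("pics/m7.png",np.hstack([cv2.resize(a,(400,333)),cv2.resize(b,(400,333))]))
```

```text
[ 0.3881036  -0.40463716  0.43451646] [ 0.62131834 -0.11221535  0.07376861] 0.03151171348369554
```

View pics/m7.png

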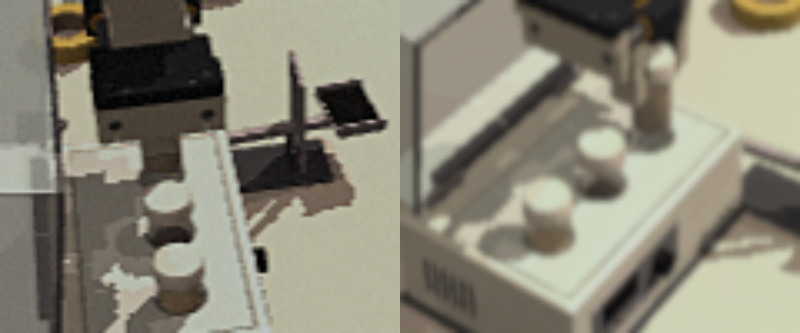

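Request:
carry_out([
  [0,-1,-3,0,0,0,25],
  [0,-1,-6,0,0,0,25],
  [0,-1,-8,0,0,0,25],
])

```text
time_s: 16.2
tcp_pos: [0.6207, -0.1136, 0.0646]
eef_rot: [-8.6, 90.0, 164.9]
contact_force: [-0.5, 0.4, 0.7]
gripper_width: 0.0314
```

Request:
carry_out([
  [0,0,-1.5,0,0,0,25],
  [0,0,-3,0,0,0,25],
])

```text
time_s: 16.4
tcp_pos: [0.6209, -0.1135, 0.0617]
eef_rot: [28.0, 90.0, -158.4]
contact_force: [0.7, -0.2, -0.2]
gripper_width: 0.0317
```

Request:
carry_out([
  [0,0,-1.5,0,0,0,25],
  [0,0,-3,0,0,0,25],
])

```text
time_s: 16.6
tcp_pos: [0.6209, -0.1135, 0.0588]
eef_rot: [178.1, 90.0, -8.3]
contact_force: [0.9, -0.0, 0.1]
gripper_width: 0.0315
```

Request:
carry_out([
  [0,0,-2,0,0,0,25],
  [0,0,-4,0,0,0,25],
  [0,0,-6,0,0,0,25],
  [0,0,-8,0,0,0,25],
])

```text
time_s: 17.0
tcp_pos: [0.6209, -0.1135, 0.0507]
eef_rot: [109.1, 90.0, -77.3]
contact_force: [0.4, -0.4, -0.3]
gripper_width: 0.0313
```

Request:
carry_out([
  [0,0,-2,0,0,0,25],
  [0,0,-4,0,0,0,25],
  [0,0,-6,0,0,0,25],
])

```text
time_s: 17.3
tcp_pos: [0.6209, -0.1135, 0.0447]
eef_rot: [164.8, 90.0, -21.6]
contact_force: [0.7, -0.1, -0.6]
gripper_width: 0.0315
```

Request:
carry_out([
  [0,0,-1,0,0,0,25],
  [0,0,-2,0,0,0,25],
])

```text
time_s: 17.5
tcp_pos: [0.6209, -0.1135, 0.0428]
eef_rot: [169.7, 90.0, -16.7]
contact_force: [0.4, -0.5, -0.2]
gripper_width: 0.0316
```

Request:
carry_out([
  [0,0,-1,0,0,0,25],
  [0,0,-1,0,0,0,25],
])

```text
time_s: 17.7
tcp_pos: [0.6209, -0.1135, 0.042]
eef_rot: [-179.5, 90.0, -5.9]
contact_force: [0.6, -0.2, 1.1]
gripper_width: 0.0315
```

Request:
carry_out([
  [0,0,-1,0,0,0,25],
  [0,0,-1,0,0,0,25],
])

```text
time_s: 17.9
tcp_pos: [0.6215, -0.1135, 0.0419]
eef_rot: [176.9, 89.9, -9.5]
contact_force: [-0.9, 0.8, 5.9]
gripper_width: 0.0317
```

Request:
carry_out([
  [0,0,1,0,0,0,40],
  [0,0,1,0,0,0,43],
  [0,0,1,0,0,0,43],
  [0,0,1,0,0,0,43],
])

```text
time_s: 18.3
tcp_pos: [0.6206, -0.1135, 0.0416]
eef_rot: [5.6, 90.0, 179.2]
contact_force: [0.2, 0.1, -0.2]
gripper_width: 0.0375
```

Request:
carry_out([
  [0,0,3,0,0,0,43],
  [0,0,8,0,0,0,43],
  [0,0,15,0,0,0,43],
  [0,0,30,0,0,0,43],
  [0,0,50,0,0,0,43],
])

```text
time_s: 18.8
tcp_pos: [0.6203, -0.1135, 0.0921]
eef_rot: [9.1, 89.9, -177.3]
contact_force: [0.9, -1.0, 0.2]
gripper_width: 0.0373
```

Run:
```python
from h import *
s=r.get_state();print(s["contact_force"],s["tcp_pos"],s["gripper_width"])
a=r.capture("side");b=r.capture("scene");cv2.imwrite("pics/s4.png",a);cv2.imwrite("pics/c4.png",b)
```

```text
[ 0.86176252 -0.9725528   0.17443596] [ 0.62029946 -0.11350817  0.09214624] 0.03734833601538771
```

Request:
carry_out([
  [0,0,30,0,0,0,43],
  [-10,0,58,0,0,0,43],
  [-35,3,63,0,0,0,20],
  [-65,7,63,0,0,0,0],
  [-65,7,63,0,0,0,0],
])

```text
time_s: 19.4
tcp_pos: [0.553, -0.1062, 0.1558]
eef_rot: [-103.8, 89.9, 69.8]
contact_force: [1.4, 1.2, 0.6]
gripper_width: 0.0191
```

Request:
carry_out([
  [0,0,0,0,0,0,0],
  [0,0,0,0,0,0,0],
])

```text
time_s: 19.6
tcp_pos: [0.5565, -0.1065, 0.1551]
eef_rot: [179.8, 90.0, -6.6]
contact_force: [0.0, 0.7, 0.2]
gripper_width: 0.0036
```

Run:
```python
from h import *
w=r.camera_params("wrist");np.save("w5.npy",w,allow_pickle=True);a=r.capture("wrist");cv2.imwrite("pics/w5.png",a);print(r.get_state()["tcp_pos"])
# expected pixel of cap tops and template match of middle cap around right well
p=proj(w,[[.6215,-.1135,.104],[.628,-.054,.104],[.635,.006,.104]]);print(p)
g=cv2.cvtColor(a,6);g=cv2.medianBlur(g,3)
c=cv2.HoughCircles(g[90:180,80:330],cv2.HOUGH_GRADIENT,1,30,param1=60,param2=12,minRadius=17,maxRadius=26)
if c is not None:
    for x,y,q in c[0][:8]:print(x+80,y+90,q,onz(w,(x+80,y+90),.104),onz(w,(x+80,y+90),.071))
```

```text
[ 0.55653237 -0.10650625  0.15478212]
[[282.32951234 136.5198667 ]
 [206.25504159 137.04128061]
 [131.3476678  137.63634869]]
281.5 137.5 18.5 [ 0.62082404 -0.11276971  0.104     ] [ 0.61925146 -0.1125028   0.071     ]
212.5 136.5 20.7 [ 0.6278233  -0.05898172  0.104     ] [ 0.62718143 -0.05156254  0.071     ]
144.5 138.5 22.1 [ 0.63297169 -0.004538    0.104     ] [0.63301442 0.01012066 0.071     ]
254.5 112.5 18.5 [ 0.64193727 -0.0942416   0.104     ] [ 0.64317216 -0.09151097  0.071     ]
```

Request:
carry_out([
  [-40,-24,0,0,0,0,0],
  [-80,-48,0,0,0,0,0],
  [-113,-69,0,0,0,0,0],
  [-113,-69,-10,0,0,0,0],
  [-113,-69,-40,0,0,0,0],
])

```text
time_s: 20.15
tcp_pos: [0.4452, -0.1764, 0.117]
eef_rot: [179.9, 89.6, -6.6]
contact_force: [0.8, -0.0, 0.4]
gripper_width: 0.0005
```

Request:
carry_out([
  [0,0,-40,0,0,0,0],
  [0,0,-75,0,0,0,0],
  [0,0,-92,0,0,0,0],
  [0,0,-97,0,0,0,0],
  [0,0,-97,0,0,0,0],
])

```text
time_s: 20.65
tcp_pos: [0.443, -0.1755, 0.0172]
eef_rot: [13.6, 89.9, -172.8]
contact_force: [-0.1, -0.1, 0.1]
gripper_width: 0.0005
```

Run:
```python
from h import *
s=r.get_state();print(s["contact_force"],s["tcp_pos"])
for n in("w3","w5"):
    g=cv2.cvtColor(cv2.imread(f"pics/{n}.png"),6);print(n,g[125:146,270:293].mean())
```

```text
[-0.118954   -0.09019285  0.14017717] [ 0.44300697 -0.17553489  0.01717182]
w3 52.612836438923395
w5 142.89648033126295
```

Request:
carry_out([
  [0,0,-3,0,0,0,0],
  [0,0,-6,0,0,0,0],
  [0,0,-8,0,0,0,0],
  [0,0,-10,0,0,0,0],
  [0,0,-12,0,0,0,0],
])

```text
time_s: 21.15
tcp_pos: [0.4432, -0.1755, 0.0063]
eef_rot: [179.0, 89.9, -7.4]
contact_force: [-1.1, 1.5, 7.8]
gripper_width: 0.0004
```

Request:
carry_out([
  [0,0,-1,0,0,0,0],
  [0,0,-2,0,0,0,0],
  [0,0,-3,0,0,0,0],
])

```text
time_s: 21.45
tcp_pos: [0.4432, -0.1755, 0.0035]
eef_rot: [175.4, 89.9, -10.9]
contact_force: [-2.9, 0.3, 7.3]
gripper_width: 0.0007
```

Request:
carry_out([
  [0,0,-1,0,0,0,0],
  [0,0,-1,0,0,0,0],
])

```text
time_s: 21.65
tcp_pos: [0.4433, -0.1755, 0.0024]
eef_rot: [176.4, 89.9, -10.0]
contact_force: [-2.3, 1.8, 8.0]
gripper_width: 0.0003
```

Request:
carry_out([
  [0,0,-1,0,0,0,0],
  [0,0,-1,0,0,0,0],
])

```text
time_s: 21.85
tcp_pos: [0.4433, -0.1755, 0.0015]
eef_rot: [177.3, 89.9, -9.1]
contact_force: [-1.9, 1.4, 6.6]
gripper_width: 0.0004
```

Request:
carry_out([
  [0,0,-1,0,0,0,0],
  [0,0,-1,0,0,0,0],
])

```text
time_s: 22.05
tcp_pos: [0.4433, -0.1756, 0.0007]
eef_rot: [169.2, 89.9, -17.2]
contact_force: [-3.4, 1.5, 11.9]
gripper_width: 0.0004
```

Request:
carry_out([
  [0,0,-0.5,0,0,0,0],
  [0,0,-0.5,0,0,0,0],
])

```text
time_s: 22.25
tcp_pos: [0.4434, -0.1756, 0.0005]
eef_rot: [168.8, 89.9, -17.6]
contact_force: [-4.0, 2.4, 14.3]
gripper_width: 0.0006
```

Against the stop (14 N). Now I'll swing back to the left.

Request:
carry_out([
  [0,3,0,0,0,0,0],
  [0,6,0,0,0,0,0],
  [0,9,0,0,0,0,0],
  [0,12,0,0,0,0,0],
])

```text
time_s: 22.65
tcp_pos: [0.4432, -0.1639, 0.0005]
eef_rot: [151.1, 89.9, -35.3]
contact_force: [-2.7, -1.6, 10.7]
gripper_width: 0.0006
```

Request:
carry_out([
  [0,3,0,0,0,0,0],
  [0,6,0,0,0,0,0],
  [0,8,0,0,0,0,0],
  [0,9,0,0,0,0,0],
])

```text
time_s: 23.05
tcp_pos: [0.4439, -0.1547, 0.0005]
eef_rot: [169.8, 89.9, -16.6]
contact_force: [-1.3, -1.2, 10.6]
gripper_width: 0.0004
```

Request:
carry_out([
  [0,1,0,0,0,0,0],
  [0,1,0,0,0,0,0],
])

```text
time_s: 23.25
tcp_pos: [0.444, -0.1538, 0.0005]
eef_rot: [168.7, 89.9, -17.6]
contact_force: [-1.8, -1.5, 10.4]
gripper_width: 0.0002
```

Request:
carry_out([
  [0,0,1,0,0,0,0],
  [0,0,2,0,0,0,0],
  [0,0,3,0,0,0,0],
  [0,0,4,0,0,0,0],
])

```text
time_s: 23.65
tcp_pos: [0.4439, -0.1538, 0.0043]
eef_rot: [172.0, 89.9, -14.4]
contact_force: [-0.1, -0.9, 8.0]
gripper_width: 0.0006
```

Request:
carry_out([
  [0,0,1.5,0,0,0,0],
  [0,0,3,0,0,0,0],
  [0,0,4.5,0,0,0,0],
  [0,0,6,0,0,0,0],
])

```text
time_s: 24.05
tcp_pos: [0.4439, -0.1538, 0.0103]
eef_rot: [172.6, 89.9, -13.8]
contact_force: [-0.8, -0.4, 7.2]
gripper_width: 0.0005
```

Request:
carry_out([
  [0,0,2,0,0,0,0],
  [0,0,4,0,0,0,0],
  [0,0,6,0,0,0,0],
  [1,0,8,0,0,0,0],
  [1,0,10,0,0,0,0],
])

```text
time_s: 24.55
tcp_pos: [0.4444, -0.1538, 0.0201]
eef_rot: [161.6, 89.9, -24.8]
contact_force: [-1.8, -1.2, 6.4]
gripper_width: 0.0003
```

Request:
carry_out([
  [0,0,2,0,0,0,0],
  [1,0,4,0,0,0,0],
  [1,0,6,0,0,0,0],
  [1,0,8,0,0,0,0],
  [2,0,10,0,0,0,0],
])

```text
time_s: 25.05
tcp_pos: [0.4455, -0.1538, 0.0299]
eef_rot: [63.4, 90.0, -123.0]
contact_force: [-3.1, -0.6, 5.7]
gripper_width: 0.0008
```

Request:
carry_out([
  [0,0,2,0,0,0,0],
  [1,0,4,0,0,0,0],
  [1,0,6,0,0,0,0],
  [2,0,8,0,0,0,0],
  [2,0,10,0,0,0,0],
])

```text
time_s: 25.55
tcp_pos: [0.4471, -0.1538, 0.0397]
eef_rot: [29.9, 89.9, -156.5]
contact_force: [-2.0, -1.5, 4.6]
gripper_width: 0.0004
```

Request:
carry_out([
  [1,0,2,0,0,0,0],
  [1,0,4,0,0,0,0],
  [2,0,6,0,0,0,0],
  [2,0,8,0,0,0,0],
  [3,0,10,0,0,0,0],
])

```text
time_s: 26.05
tcp_pos: [0.4501, -0.1537, 0.0496]
eef_rot: [22.9, 89.9, -163.5]
contact_force: [-2.9, -1.5, 4.9]
gripper_width: 0.001
```

Request:
carry_out([
  [0,0,1,0,0,0,0],
  [1,0,3,0,0,0,0],
  [1,0,4,0,0,0,0],
  [2,0,6,0,0,0,0],
  [2,0,7,0,0,0,0],
])

```text
time_s: 26.55
tcp_pos: [0.453, -0.1536, 0.0567]
eef_rot: [113.0, 90.0, -73.4]
contact_force: [-2.5, -1.5, 5.3]
gripper_width: 0.0008
```

Request:
carry_out([
  [0,0,1,0,0,0,0],
  [1,0,2,0,0,0,0],
  [1,0,4,0,0,0,0],
  [1,0,5,0,0,0,0],
  [2,0,7,0,0,0,0],
])

```text
time_s: 27.05
tcp_pos: [0.4554, -0.1533, 0.0635]
eef_rot: [-160.0, 89.9, 13.6]
contact_force: [-1.1, 0.6, -0.1]
gripper_width: 0.0004
```

Request:
carry_out([
  [0,0,5,0,0,0,0],
  [0,0,20,0,0,0,0],
  [0,0,50,0,0,0,0],
  [-10,0,90,0,0,0,0],
  [-20,0,120,0,0,0,0],
])

```text
time_s: 27.55
tcp_pos: [0.4351, -0.1533, 0.1854]
eef_rot: [-170.1, 89.9, 3.5]
contact_force: [0.5, -0.5, -0.2]
gripper_width: 0.0004
```

Request:
carry_out([
  [0,45,5,0,0,0,0],
  [0,90,5,0,0,0,0],
  [0,135,5,0,0,0,0],
  [0,180,5,0,0,0,0],
  [0,180,5,0,0,0,0],
])

```text
time_s: 28.05
tcp_pos: [0.4351, 0.0309, 0.1888]
eef_rot: [-124.6, 89.9, 49.3]
contact_force: [-0.6, -0.5, -0.0]
gripper_width: 0.0007
```

Run:
```python
from h import *
s=r.get_state();print(s["time_s"],s["contact_force"],s["tcp_pos"])
exec(open("fit.py").read().split("T={")[0].split("c1=")[0])
for n,boxes in(("side",dict(hood=(198,172,272,245),tread=(280,160,306,185),timer=(315,240,355,272),tape=(195,148,225,170),jar3=(300,268,318,295))),("scene",dict(hood=(212,172,315,252),tread=(335,190,370,220),tape=(305,160,335,180)))):
    a0=cv2.imread(f"pics/{n}0.png");a=r.capture(n);cv2.imwrite(f"pics/{n}_end.png",a)
    g0,g=[cv2.GaussianBlur(cv2.cvtColor(i,6),(0,0),1).astype(float) for i in(a0,a)]
    for k,(x,y,X,Y) in boxes.items():
        A,B=g0[y:Y,x:X],g[y:Y,x:X];sh=cv2.phaseCorrelate(A,B,cv2.createHanningWindow((X-x,Y-y),cv2.CV_64F))
        print(n,k,"corr %.3f"%np.corrcoef(A.ravel(),B.ravel())[0,1],np.round(sh[0],2))
```

```text
28.05 [-0.61703549 -0.51927692 -0.01792583] [0.43513032 0.03090871 0.18879411]
side hood corr 0.997 [0.49 0.51]
side tread corr 1.000 [0.4  0.44]
side timer corr 0.998 [ 0.01 -0.02]
side tape corr 1.000 [-0.05 -0.09]
side jar3 corr 0.999 [-0.02  0.58]
scene hood corr 0.775 [ 0.12 -0.09]
scene tread corr 0.611 [0.47 0.53]
scene tape corr 0.564 [-0.29  0.11]
```

```bash
python3 -c "
from plant import r
print(r.close_job())"
```

```text
the job is handed in; nothing more can be done
None
```

The jar is loaded in the free right-hand well, the hood was worked only by the pedal, and the job is handed in at about 28 s of the 72 s allowed.

**Opening:** I pressed the pedal down to its stop, where the force peaked at about 17 N. I swung it right and eased it up; the force fell to zero 6–7 mm above the stop, so it was caught in the notch. The hood stayed open by itself.

**Loading:** I took the jar standing farthest to the robot's left. It touched the well floor at the height I had predicted and pressed with about 6 N. A wrist picture then showed its cap centred within about 1 mm of the well centre.

**Closing:** I pressed the pedal back to its stop at about 14 N and swung it left. I let it up at no more than 20 mm/s until contact was lost at its rest height.

**Last checks:**
- **Side camera:** the hood, tread, timer, tape roll and one of the look-alike jars match the start picture (correlation 0.997 or better, shifts under 1 pixel), so the hood is shut.
- **Scene camera:** the arm blocked part of this view at the end, so its comparison was low (0.56–0.78) and says nothing either way.
- **Not re-measured:** I did not check the petri dish or the other jars numerically at the end.
- **Disagreement found:** the reported tool height was about 37 mm lower than the fingers really were. The pictures and the contact heights agreed on this, and I corrected for it throughout.

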